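# Hold a framed slide flush on the tilted stage

### The job

Pick up the long framed sample slide with a light grip (its glass is cemented into a thin frame, so do not squeeze hard), take it over to the tilt stage and lay it, glass side up and with its long side running up the slope, over the round window in the middle of the sloping plate. Feel for the plate and tilt the slide until it lies flush on it, then finish still gripping it there with a light, steady push, so that I can swing the clips over it: do not put it down or let go. Leave the stage's tilt as it is set, press gently, and leave the other things on the bench alone.

Things in the scene. Friction and masses are not known exactly. Their poses are not given: they have to be found in the camera images.
- sample_slide: Sample slide in its aluminium frame: the long one, 86 mm long (x), 34 wide (y), 10 thick (z), about 60 g, with a pale label strip at one end and stained tissue in the middle. It lies flat on the mat, glass side (+z) up. Origin: centre of its flat underside. Gripped across its width, right over the origin. The frame breaks at a grip over 65 N (130 N summed over both fingers); 20 to 40 N is right.
- stage: Sloping steel plate of the tilt stage, 110 mm (x, up the slope, away from the robot) by 120 (y, level), 30 mm round window flush in its middle. Origin: middle of the upper face, on the tilt axis, 85 mm above the bench; z: outward normal, leaning to the robot's side. Tilt locked, 11 to 32 degrees from level. A light push on it is 2 to 12 N; over 25 N is rough.
- tilt_base: Grey base of the tilt stage, bolted down: 150 mm (x) by 170 (y), two side cheeks up to 90 mm high, black lock knob on the right (-y) one. Origin: centre of its underside; x lies under the plate's uphill direction. On the plate's two side edges lie spring clips, swung out: over 45 mm from its middle line, up to 8 mm above its face. Either end of the slide may be uphill.
- mat: The grey preparation mat, fixed, 180 mm (x) by 270 mm (y), 3 mm thick; origin at the centre of its underside. The sample slide, the square frame and the round dish lie side by side on it, 85 mm apart, in any order; the forceps lie along its edge nearest the robot.
- square_frame: Bystander on the mat: a square framed glass, 50 by 50 mm, 10 mm thick; origin at the centre of its underside.
- round_dish: Bystander on the mat: a flat round clear dish, 54 mm across, 9 mm high; origin at the centre of its underside.
- forceps: Bystander on the mat: steel forceps, 115 mm long, 8 mm high; origin in the middle of the underside, x along the length.
- slide_box: Bystander: closed grey slide box, 102 by 87 by 38 mm, towards the far side; origin at the centre of its underside.
- oil_bottle: Bystander: small amber bottle, 30 mm across, 80 mm high, towards the far side; origin at the centre of its underside.
- petri_dish: Bystander: closed clear petri dish, 94 mm across, 15 mm high, towards the far side; origin at the centre of its underside.
- lens_brush: Bystander: wooden-handled brush, 150 mm long, lying to the left of the work; origin in the middle of its underside, x along the length.
- stage_edge (a point): Middle of the sloping plate's uphill edge, on its upper face: 55 mm up the slope from the plate's centre. It stays where it is as long as the locked tilt is not forced.

How it is judged:
By the outcome, as a careful person would: the job done as asked, in the order asked, and still so for the second after the job is handed in, while the arm keeps its last pose, push and grip.
It also fails if it takes over 56 s, if anything falls off the work surface, if the arm or the gripper's body presses on something with over 40 N, if the wrist force passes 120 N, or if a joint passes its speed limit or range.

### The arm

A 6-joint arm with a two-finger parallel gripper is mounted at the origin on the work surface. World frame = base frame: x ahead of the robot, y to its left, z up, the work surface at z = 0. Lengths are in m, angles in rad, forces in N, time in s.
With the tool pointing down it reaches from about 0.325 to 0.875 m from the base axis. Payload 4.4 kg.
Tool frame: the origin (TCP) lies at the very end of the fingers, on their centre line; the grasp point (between the pads) lies robot.grasp_offset behind it (robot.grasp_offset is the distance from the TCP to the grasp point, in m); z points along the fingers, y is the line along which they close (so a half turn about z gives the same grasp; the last joint's range is limited). The gripper opens to 85 mm and grips with 20 to 120 N. Pads are 22 mm wide; open, the fingers measure 114 mm over their backs; the gripper's body (76 mm by 85 mm) begins 54 mm behind the grasp point. The pads swing forward as they close: fully open they stand 13 mm farther back than shut.
Start: joints at [1.024, 0.207, 1.542, -0, 1.393, -0.15], TCP at [0.222, 0.53, 0.231] pointing down, gripper open.
Joint ranges: [-2.73, 2.73], [-0.86, 2.22], [0.23, 2.46], [-1.11, 4.25], [0.08, 2.63], [-2.82, 2.82]. Speed limits (rad/s): [2.79, 2.79, 3.14, 3.14, 3.14, 3.14].

### API

Orientations are given as a rotation vector (axis times angle).
In Python, from plant import robot, monitor, ticket, read_camera gives the robot as it stands (robot), with the cameras as plain functions, the readings (monitor) and the job (ticket).
- The arm moves only by the shell command python3 steer.py [FORCE], which reads ROWS from standard input. ROWS is 1 to 10 rows, parted by a bar, with the numbers parted by commas; each row has 7 numbers: dx, dy, dz in shares of the most that a row can go, 1 being 62.5 mm, then a rotation vector rx, ry, rz in units of 0.2 rad, then the finger opening in m; each row shifts and turns the commanded pose from where the row before left it, along the tool's axes as they then stand; what a row does not reach is not made up. A row lasts 1/8 s, in which the tool goes at most 0.0625 m and 0.188 rad, less where a joint would pass 70% of its speed; a pose out of reach is approached as far as the arm can. The fingers move at their own pace and stop on an object; FORCE is the grip in N (left out, the last holds). Time passes only in rows, so rows that do not move let the fingers close. It prints the time, the measured TCP pose, the force, the opening and the grip force at its end. Input that does not fit is refused with a message, and nothing moves.
- monitor.observe(): the state, without advancing time (a new reading comes with each control period).
- read_camera(name): name is "scene" or "top"; returns a dict with "color" (384x512x3 uint8, blue, green, red), "fx", "fy", "cx", "cy" (pixels), "T" (4x4, takes a point from camera to world coordinates). Camera axes: x right, y down, z forward; pixel columns grow to the right and rows downward; lengths in m; the calibration is good to about 2 mm. A picture is of the moment at which its call begins. There is no depth.
- ticket.hand_in(): hands the job in; it is judged then, once.
The state is a dict: "t": time; "qpos": joint angles; "qd": joint speeds; "joint_efforts": joint torques, N m; "tcp_pos": TCP position; "ee_rot": TCP orientation; "force": force on the tool from outside, world axes, zero at the start; "wrist_torque": the same for the moment, N m; "width": finger opening in m; "gripper_force": force on a finger pad.
Only numpy, scipy, OpenCV 4.12 (cv2) and the standard library are available. Lean on these libraries where they do the work, as an engineer would, in place of code of your own. Each camera call takes 0.05 s, during which the arm holds its last target. There are 200 camera calls.

## Working session

There is one attempt and no reset: what is moved stays moved. The work goes in short steps, Python scripts to look and compute and a shell command to move; the robot and the scene stay as the last step left them, time stands still between calls to the robot, and variables do not carry over. Pictures are saved under pics/ and viewed, at most 10 in all, crops included, and the job is handed in when it is done.

```bash
ls; mkdir -p pics; python3 - <<'E'
from plant import robot, monitor, ticket, read_camera
import cv2,numpy as np
for n in("scene","top"):
    c=read_camera(n); cv2.imwrite(f"pics/{n}0.png",c["color"]); print(n,c["fx"],c["fy"],c["cx"],c["cy"],np.round(c["T"],3).tolist())
s=monitor.observe();print(s, robot.grasp_offset)
E
```

```text
pics
plant.py
steer.py
scene 443.0676814321034 443.0676814321034 263.2142883382303 190.45414449523227 [[-0.836, 0.332, -0.437, 1.027], [0.548, 0.49, -0.677, 0.783], [-0.011, -0.806, -0.592, 0.708], [0.0, 0.0, 0.0, 1.0]]
top 370.30266984814 370.30266984814 255.65659609386162 191.71619067134702 [[-0.011, -0.994, 0.105, 0.464], [-1.0, 0.01, -0.015, 0.075], [0.014, -0.106, -0.994, 0.99], [0.0, 0.0, 0.0, 1.0]]
{'t': 0.1, 'qpos': array([ 1.02350187e+00,  2.07331634e-01,  1.54281834e+00, -1.17159706e-05,
        1.39349240e+00, -1.50507846e-01]), 'qd': array([ 0.00204623, -0.00179658, -0.00236515, -0.00102031, -0.00093362,
       -0.00072264]), 'joint_efforts': array([-1.12064867e-03, -3.84091115e+01, -2.92548198e+01, -2.98567975e-04,
        4.85299228e-03,  1.21530400e-05]), 'tcp_pos': array([0.22187167, 0.52973042, 0.23024022]), 'ee_rot': array([-6.19050874e-01, -3.07929163e+00,  3.03123747e-03]), 'force': array([-0.23192131, -0.49804833,  0.333568  ]), 'wrist_torque': array([ 0.0665673 , -0.03759147, -0.01950181]), 'gripper_force': 0.0, 'width': 0.08545129471151183} 0.0187
```

View pics/scene0.png

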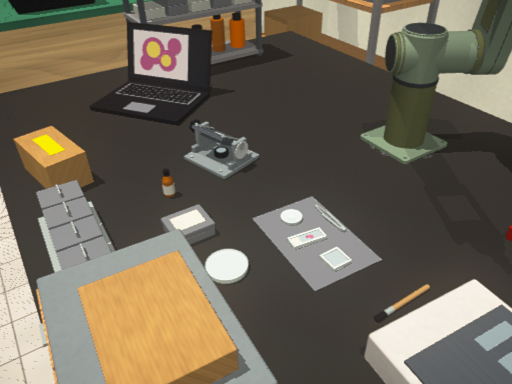

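View pics/top0.png

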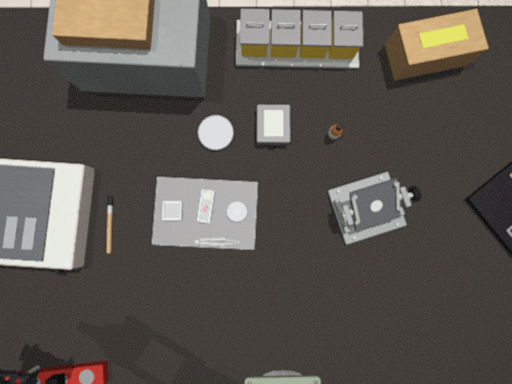

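The scene view has the slide at about (307,238) and the stage window at (221,153). In the top view the slide is at (205,206), with the square frame at (172,211) and the dish at (237,211) on either side. The stage window is at (376,206), and the knob on its right cheek is at (413,193). Next I'll zoom in.

```bash
python3 - <<'E'
import cv2,numpy as np
t=cv2.imread("pics/top0.png");s=cv2.imread("pics/scene0.png")
f=lambda i,x,y,w,h:cv2.resize(i[y:y+h,x:x+w],(400,300),interpolation=cv2.INTER_CUBIC)
a=np.vstack([np.hstack([f(t,165,176,80,60),f(t,325,166,100,75)]),np.hstack([f(s,267,208,80,60),f(s,180,115,80,60)])])
cv2.imwrite("pics/m.png",a)
E
```

```text
(no output)
```

View pics/m.png

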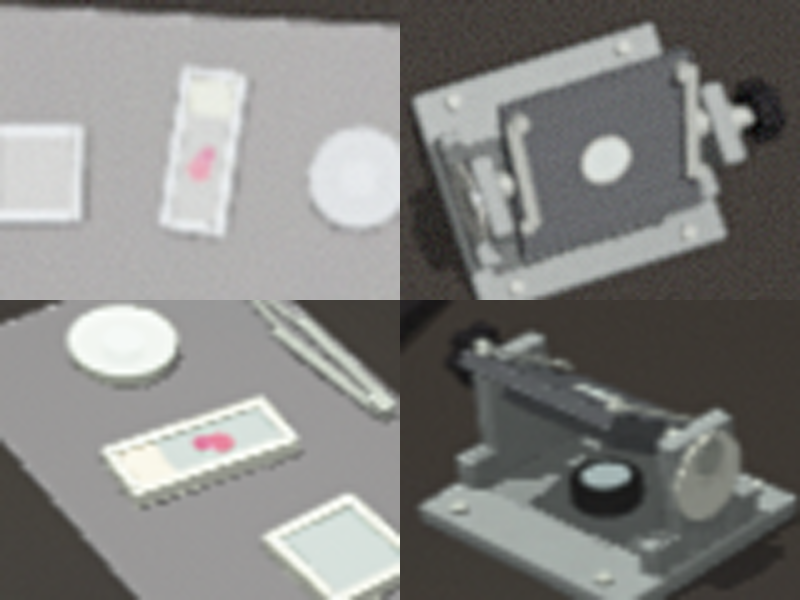

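The top-left crop shows the slide with its label at the far end (+x) and the tissue in the middle. In the top-right crop, the plate's uphill corners are near full-image (350,192) and (396,178). In the scene view the plate is seen almost edge-on from behind. Now I'll measure.

```bash
cat > h.py <<'E'
import cv2,numpy as np
CAL=None
def ray(c,p):
    d=c["T"][:3,:3]@np.array([(p[0]-c["cx"])/c["fx"],(p[1]-c["cy"])/c["fy"],1.]); return c["T"][:3,3],d/np.linalg.norm(d)
def onz(c,p,z):
    o,d=ray(c,p); return o+d*(z-o[2])/d[2]
def tri(c1,p1,c2,p2):
    o1,d1=ray(c1,p1);o2,d2=ray(c2,p2)
    k=np.linalg.lstsq(np.c_[d1,-d2],o2-o1,rcond=None)[0]
    a=o1+k[0]*d1;b=o2+k[1]*d2; return (a+b)/2,np.linalg.norm(a-b)
E
python3 - <<'E'
from plant import robot, monitor, ticket, read_camera
from h import *
np.set_printoptions(precision=4,suppress=True)
T=read_camera("top");S=read_camera("scene")
def blob(c,box,th):
    x,y,w,h=box; g=cv2.cvtColor(c["color"],cv2.COLOR_BGR2GRAY)[y:y+h,x:x+w]
    g=cv2.resize(g,None,fx=4,fy=4,interpolation=cv2.INTER_CUBIC)
    m=cv2.morphologyEx((g>th).astype(np.uint8),cv2.MORPH_CLOSE,np.ones((9,9)))
    cs,_=cv2.findContours(m,cv2.RETR_EXTERNAL,cv2.CHAIN_APPROX_NONE); k=max(cs,key=cv2.contourArea)
    f=lambda p:(np.array(p)+.5)/4-.5+[x,y]
    h=cv2.convexHull(k); a=cv2.approxPolyDP(h,8,True)[:,0]
    return f(cv2.boxPoints(cv2.minAreaRect(k))),f(a),cv2.contourArea(k)/16
def red(c,box):
    x,y,w,h=box; i=c["color"][y:y+h,x:x+w].astype(int); m=np.clip(i[...,2]-i[...,1]-25,0,None)
    ys,xs=np.mgrid[:h,:w]; return np.array([(m*xs).sum()/m.sum()+x,(m*ys).sum()/m.sum()+y])
bt=(190,182,32,48); bs=(283,224,50,30)
for th in(175,190,205):
    r,a,A=blob(T,bt,th); print("top",th,A,a.tolist()); w=np.array([onz(T,p,.013) for p in r]); print(w[:,:2].tolist(),w.mean(0),np.linalg.norm(w[0]-w[1]),np.linalg.norm(w[1]-w[2]))
    r,a,A=blob(S,bs,th); print("scene",th,A,a.tolist()); w=np.array([onz(S,p,.013) for p in a]);print(w[:,:2].tolist(),w.mean(0))
print("tissue",tri(T,red(T,bt),S,red(S,bs)))
for n,c,b in(("wt",T,(365,194,24,24)),):
    r,a,A=blob(c,b,170);ct=r.mean(0);print(n,A,ct,onz(c,ct,.085))
for p in((350,191.75),(396.3,178),(356,231.5),(403,216.7)):print(p,onz(T,p,.085))
for n,c,b in(("z1",S,(180,118,64,48)),):
    x,y,w,h=b;cv2.imwrite("pics/z1.png",cv2.resize(c["color"][y:y+h,x:x+w],(800,600),interpolation=cv2.INTER_CUBIC))
E
```

```text
top 175 1516.0625 [[221.375, 181.625], [221.375, 229.375], [189.625, 229.375], [189.625, 181.625]]
[[0.5965709622083218, 0.23534988736671342], [0.5957768311214756, 0.15120783460814288], [0.4695618089225322, 0.15140556427496854], [0.47049710152326846, 0.2344103893115979]] [0.5331 0.1931 0.013 ] 0.08414580017213671 0.12621517708144658
scene 175 400.71875 [[326.375, 235.125], [295.125, 246.625], [286.625, 237.875], [318.625, 226.375]]
[[0.4892113045141937, 0.21712035830662257], [0.5723691640876455, 0.2076211612577581], [0.571289711049689, 0.1732889178695436], [0.48458614765581554, 0.18296416459855513]] [0.5294 0.1952 0.013 ]
top 190 439.625 [[201.875, 188.375], [213.875, 191.125], [208.875, 222.875], [196.125, 219.625]]
[[0.49203753776429754, 0.21877824542810193], [0.5801343420729356, 0.2060939132213336], [0.5742720067609611, 0.1695299348560963], [0.48623719199737325, 0.18256676043620823]] [0.5332 0.1942 0.013 ] 0.08900527632071104 0.03703095312307752
scene 190 381.75 [[325.875, 234.625], [294.625, 246.625], [286.875, 237.875], [317.875, 226.875]]
[[0.4890630380865296, 0.215138511173193
[... 374 characters left out ...]
83579], [0.48738415695002285, 0.18314740042962974]] [0.533 0.194 0.013] 0.08676265118078073 0.03487063184553158
scene 205 363.53125 [[325.625, 234.625], [294.625, 246.375], [287.125, 237.875], [317.875, 227.125]]
[[0.48954462208148786, 0.21481463706405912], [0.5728203832306016, 0.20633904562518657], [0.5703321801025181, 0.1739326386461051], [0.48777267601233243, 0.18408504945029247]] [0.5301 0.1948 0.013 ]
tissue (array([0.5239, 0.1955, 0.0116]), np.float64(0.0024330268361646987))
wt 99.78125 [376.0625 205.4375] [ 0.5235 -0.2341  0.085 ]
(350, 191.75) [ 0.5579 -0.1711  0.085 ]
(396.3, 178) [ 0.5911 -0.2877  0.085 ]
(356, 231.5) [ 0.4603 -0.1821  0.085 ]
(403, 216.7) [ 0.4951 -0.2993  0.085 ]
```

View pics/z1.png

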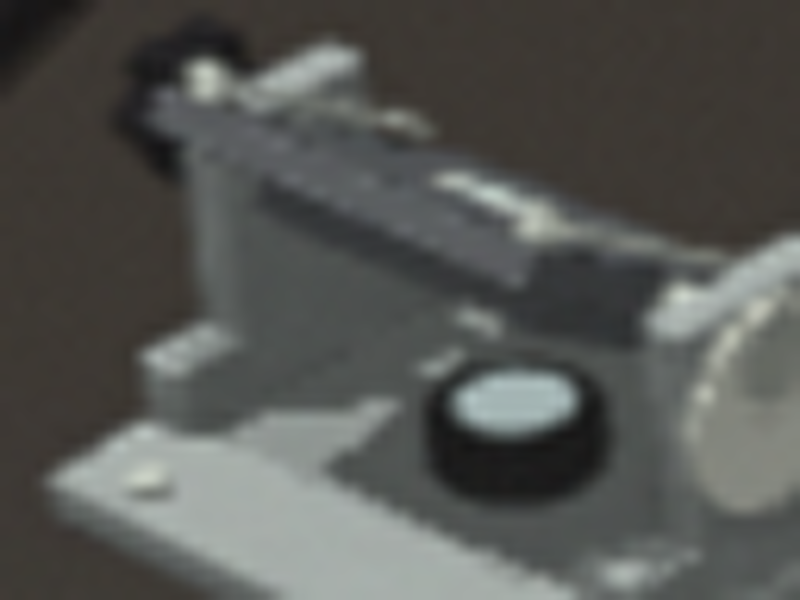

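Zoomed in on the scene view, the uphill face is the lighter strip. Its upper corners are at about zoom (160,92) and (535,235), which is full-image (192.3,124.9) and (222.3,136.3).

```bash
python3 - <<'E'
from plant import robot, monitor, ticket, read_camera
from h import *
np.set_printoptions(precision=4,suppress=True)
T=read_camera("top");S=read_camera("scene")
A,e1=tri(T,(350,191.75),S,(222.3,136.3));B,e2=tri(T,(396.3,178),S,(192.3,124.9))
print(A,e1,B,e2,np.linalg.norm(A-B))
M=(A+B)/2;print("edge mid",M,"tilt",np.degrees(np.arcsin((M[2]-.085)/.055)))
C=onz(T,(376.06,205.44),.085);print(C,M-C)
# base corners / yaw from the top: edges
for p,q in(((350,191.75),(396.3,178)),):
    a=onz(T,p,M[2]);b=onz(T,q,M[2]);print(a,b,np.degrees(np.arctan2(a[0]-b[0],-(a[1]-b[1])))) 
x,y,w,h=325,166,100,75
i=cv2.resize(T["color"][y:y+h,x:x+w],(800,600),interpolation=cv2.INTER_CUBIC)
i=np.clip(i.astype(float)*1.6,0,255).astype(np.uint8)
cv2.imwrite("pics/z2.png",i)
E
```

```text
[ 0.5518 -0.1597  0.1201] 0.006157642610237662 [ 0.585  -0.2745  0.1142] 0.004585961971431592 0.11969209624525994
edge mid [ 0.5684 -0.2171  0.1171] tilt 35.75268232876075
[ 0.5234 -0.2341  0.085 ] [0.045  0.0171 0.0321]
[ 0.5546 -0.1624  0.1171] [ 0.5866 -0.2748  0.1171] -164.125656378605
```

View pics/z2.png

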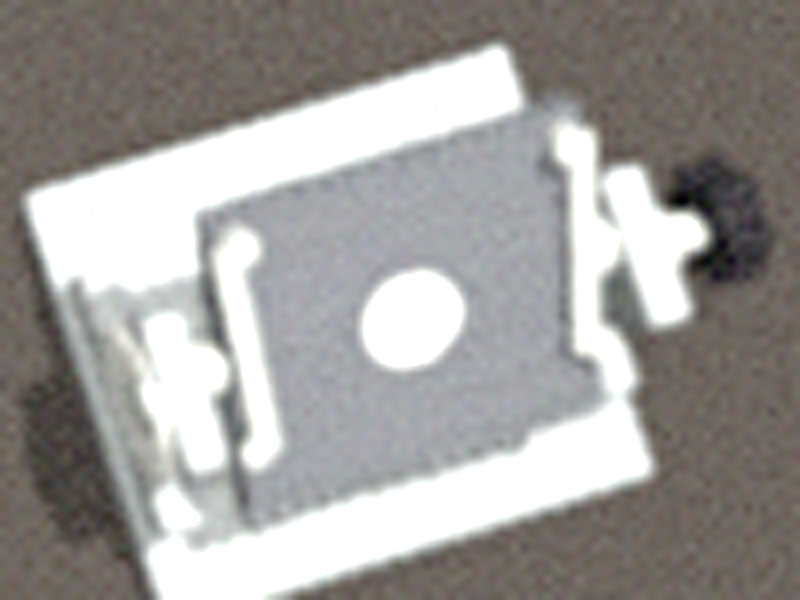

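The brightened top crop gives base corners at about (327.6,189.9), (387.6,171.1) and (406.4,224.2), and plate corners at zoom (200,212), (575,100), (250,520) and (612,400). I'll triangulate the base corners to see the offset between the views, then work out the tilt two ways.

```bash
python3 - <<'E'
from plant import robot, monitor, ticket, read_camera
from h import *
np.set_printoptions(precision=4,suppress=True)
T=read_camera("top");S=read_camera("scene")
z2=lambda x,y:(325+x/8-.5,166+y/8-.5)
z1=lambda x,y:(180+x/12.5-.5,118+y/12.5-.5)
b=[z2(25,195),z2(505,45),z2(655,470)]
P,e=tri(T,b[1],S,z1(45,485));print("base ur",P,e)
P,e=tri(T,b[0],S,(227,175));print("base ul",P,e)
w=[onz(T,p,.012) for p in b];u=w[0]-w[1];v=w[1]-w[2]
print("base len",np.linalg.norm(u),np.linalg.norm(v),"yaw",np.degrees(np.arctan2(-u[0],u[1])),np.degrees(np.arctan2(v[1],v[0])))
# same base corners in scene
for n,p,q in(("ur",b[1],z1(45,485)),("ul",b[0],(226.5,174.5))):print(n,onz(T,p,.012)-onz(S,q,.012))
ul,ur,dl,dr=[z2(*p) for p in((200,212),(575,100),(250,520),(612,400))]
q=[onz(T,p,.085) for p in(ul,ur,dl,dr)]
C=onz(T,(376.06,205.44),.085); U=(q[0]+q[1]-q[2]-q[3])/4; mid=sum(q)/4
u=q[0]-q[1];d=q[2]-q[3];print("plate yaw up/down",[np.degrees(np.arctan2(-k[0],k[1])) for k in(u,d)],[np.linalg.norm(k) for k in(u,d)],C,mid)
cam=T["T"][:3,3]; s=(C-cam)[:2]/(cam[2]-.085)
for psi in np.radians([15,16,17,18]):
    A=np.array([[np.cos(psi),s[0]],[np.sin(psi),s[1]]]); x=np.linalg.solve(A,U[:2])/.055
    print(np.degrees(psi),x,np.degrees(np.arctan2(x[1],x[0])),np.linalg.norm(x))
E
```

```text
base ur [ 0.6182 -0.2933  0.0112] 0.004772554580548844
base ul [ 0.5657 -0.1266  0.0184] 0.011310374728468554
base len 0.17037084490363727 0.14889295271116731 yaw 16.735366036716247 16.73696791023742
ur [ 0.0029 -0.0048  0.    ]
ul [0.0135 0.0018 0.    ]
plate yaw up/down [np.float64(15.961419723598594), np.float64(17.373696917312984)] [np.float64(0.12274959273221736), np.float64(0.11833168142621975)] [ 0.5234 -0.2341  0.085 ] [ 0.5273 -0.2334  0.085 ]
14.999999999999998 [0.8551 0.4037] 25.268719417468418 0.9456312221133302
16.0 [0.8564 0.4467] 27.546040362614626 0.9658667327266462
17.0 [0.8579 0.4898] 29.725875638729622 0.9878623360919315
18.0 [0.8596 0.5332] 31.807791110642114 1.0115381213242884
```

Plate yaw is 16.7° and tilt about 28±3°, to be refined by feel. The slide is at (0.5316,0.1944) with yaw −8°, and its top was measured at 12–13 mm. Next is the helper that converts targets to tool axes.

```bash
cat >> h.py <<'E'
from scipy.spatial.transform import Rotation as Ro
def target(psi,th):   # tool z into surface, x uphill or back, y level
    psi,th=np.radians([psi,th]); n=np.array([-np.sin(th)*np.cos(psi),-np.sin(th)*np.sin(psi),np.cos(th)])
    y=np.array([-np.sin(psi),np.cos(psi),0]); return n,y
def goto(s,pos,psi,th,flip):
    n,y=target(psi,th); y=y*flip; z=-n; R=np.c_[np.cross(y,z),y,z]
    R0=Ro.from_rotvec(s["ee_rot"]); d=np.array(pos)-s["tcp_pos"]
    print("d tool now",R0.inv().apply(d),"rot tool",(R0.inv()*Ro.from_matrix(R)).as_rotvec(),"d in target frame",R.T@d)
E
python3 - <<'E'
from plant import robot, monitor, ticket, read_camera
from h import *
np.set_printoptions(precision=4,suppress=True)
s=monitor.observe();print(Ro.from_rotvec(s["ee_rot"]).as_matrix())
for f in(1,-1):goto(s,(.5316,.1944,.06),-8,0,f)
E
```

```text
[[-0.9223  0.3865 -0.0002]
 [ 0.3865  0.9223 -0.0003]
 [ 0.     -0.0003 -1.    ]]
d tool now [-0.4152 -0.1901  0.1712] rot tool [-0.0003 -0.0001 -0.2572] d in target frame [-0.3532 -0.2895  0.1711]
d tool now [-0.4152 -0.1901  0.1712] rot tool [-0.0001  0.0005  2.8844] d in target frame [0.3532 0.2895 0.1711]
```

The rows are not in the units I measure in: shifts go in shares of 62.5 mm and turns go in units of 0.2 rad. I convert before sending: -0.0362 m is -0.5792, 0.0214 m is 0.3424, -0.1286 rad is -0.643.

```bash
echo '0,0,0,0,0,-0.643,0.046 | 0,0,0,0,0,-0.643,0.046 | -0.7056,-0.5792,0.3424,0,0,0,0.046 | -0.7056,-0.5792,0.3424,0,0,0,0.046 | -0.7056,-0.5792,0.3424,0,0,0,0.046 | -0.7056,-0.5792,0.3424,0,0,0,0.046 | -0.7056,-0.5792,0.3424,0,0,0,0.046 | -0.7056,-0.5792,0.3424,0,0,0,0.046 | -0.7056,-0.5792,0.3424,0,0,0,0.046 | -0.7056,-0.5792,0.3424,0,0,0,0.046' | python3 steer.py
echo '0,0,0,0,0,0,0.046 | 0,0,0,0,0,0,0.046 | 0,0,0,0,0,0,0.046' | python3 steer.py 25
python3 - <<'E'
from plant import robot, monitor, ticket, read_camera
from h import *
np.set_printoptions(precision=4,suppress=True)
s=monitor.observe();goto(s,(.5316,.1944,.02),-8,0,1);print(s["tcp_pos"])
a=[]
for n,b in(("top",(150,160,120,90)),("scene",(247,188,120,90))):
    c=read_camera(n)["color"];x,y,w,h=b;a.append(cv2.resize(c[y:y+h,x:x+w],(400,300),interpolation=cv2.INTER_CUBIC))
cv2.imwrite("pics/g1.png",np.hstack(a))
E
```

```text
t: 1.65
tcp_pos: [0.5327, 0.193, 0.0597]
ee_rot: [0.219, 3.133, 0.001]
force: [0.8, 0.3, 0.1]
width: 0.046
gripper_force: 0.0
t: 2.02
tcp_pos: [0.5308, 0.1957, 0.0607]
ee_rot: [0.216, 3.134, 0.001]
force: [-0.0, 0.3, -0.2]
width: 0.0458
gripper_force: 0.0
d tool now [-0.001  -0.0012  0.0407] rot tool [0.0005 0.0005 0.0018] d in target frame [-0.001  -0.0011  0.0407]
[0.5308 0.1957 0.0607]
```

View pics/g1.png

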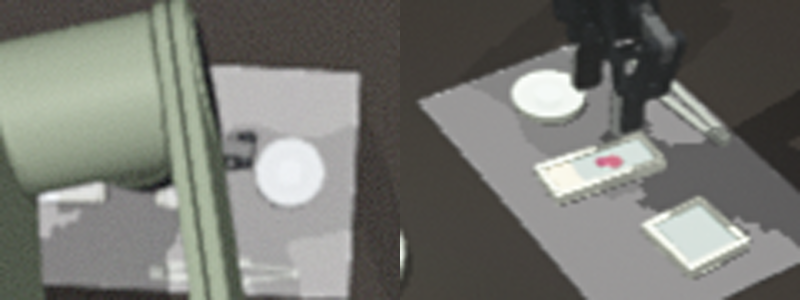

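The scene crop shows the fingers above the slide, one on each side. The top view is blocked by the arm. I'll descend.

To row units: 0.02 m is 0.32, 0.006 m is 0.096.

```bash
echo '-0.016,-0.0192,0.32,0,0,0,0.046 | 0,0,0.32,0,0,0,0.046 | 0,0,0.096,0,0,0,0.046 | 0,0,0,0,0,0,0.046 | 0,0,0,0,0,0,0.046' | python3 steer.py
echo '0,0,0.048,0,0,0,0.046 | 0,0,0,0,0,0,0.046' | python3 steer.py
echo '0,0,0.032,0,0,0,0.046 | 0,0,0,0,0,0,0.046' | python3 steer.py
```

```text
t: 2.75
tcp_pos: [0.5329, 0.1936, 0.0151]
ee_rot: [0.218, 3.132, 0.001]
force: [-0.3, 0.4, 0.0]
width: 0.0462
gripper_force: 0.0
t: 3.0
tcp_pos: [0.5322, 0.1931, 0.0112]
ee_rot: [0.219, 3.134, 0.0]
force: [-0.1, -0.1, -0.3]
width: 0.0459
gripper_force: 0.0
t: 3.25
tcp_pos: [0.5319, 0.193, 0.0089]
ee_rot: [-0.219, -3.134, 0.0]
force: [0.5, -0.6, -0.5]
width: 0.046
gripper_force: 0.0
```

To row units: 0.002 m is 0.032.

```bash
echo '0,0,0.032,0,0,0,0.046 | 0,0,0,0,0,0,0.046' | python3 steer.py
echo '0,0,0.032,0,0,0,0.046 | 0,0,0,0,0,0,0.046' | python3 steer.py
echo '0,0,0.016,0,0,0,0.046 | 0,0,0,0,0,0,0.046' | python3 steer.py
```

```text
t: 3.5
tcp_pos: [0.5319, 0.1931, 0.0068]
ee_rot: [-0.219, -3.133, 0.0]
force: [-0.3, 0.4, -0.3]
width: 0.0463
gripper_force: 0.0
t: 3.75
tcp_pos: [0.5319, 0.1931, 0.0048]
ee_rot: [-0.219, -3.133, 0.0]
force: [-0.8, 0.0, 0.6]
width: 0.046
gripper_force: 0.0
t: 4.0
tcp_pos: [0.5321, 0.1931, 0.004]
ee_rot: [-0.219, -3.134, 0.0]
force: [0.6, 0.4, -0.5]
width: 0.046
gripper_force: 0.0
```

To row units: 0.002 m is 0.032.

```bash
echo '0,0,0.032,0,0,0,0.046 | 0,0,0,0,0,0,0.046' | python3 steer.py
echo '0,0,0.024,0,0,0,0.046 | 0,0,0,0,0,0,0.046' | python3 steer.py
echo '0,0,0.024,0,0,0,0.046 | 0,0,0,0,0,0,0.046' | python3 steer.py
```

```text
t: 4.25
tcp_pos: [0.5319, 0.1931, 0.0019]
ee_rot: [-0.219, -3.134, 0.0]
force: [1.1, -0.3, 0.2]
width: 0.0464
gripper_force: 0.0
t: 4.5
tcp_pos: [0.5323, 0.1932, 0.0007]
ee_rot: [0.219, 3.134, 0.0]
force: [-0.3, -0.4, 1.7]
width: 0.046
gripper_force: 0.7
t: 4.75
tcp_pos: [0.5323, 0.1932, 0.0007]
ee_rot: [-0.219, -3.134, 0.0]
force: [-4.2, -1.9, 11.1]
width: 0.0464
gripper_force: 5.6
```

Mat contact came at TCP z of about 0.0007. I'll raise 4 mm and close with 28 N.

To row units: -0.004 m is -0.064.

```bash
echo '0,0,-0.064,0,0,0,0.046 | 0,0,0,0,0,0,0.046' | python3 steer.py
echo '0,0,0,0,0,0,0.025 | 0,0,0,0,0,0,0.025 | 0,0,0,0,0,0,0.025 | 0,0,0,0,0,0,0.025 | 0,0,0,0,0,0,0.025' | python3 steer.py 28
```

```text
t: 5.0
tcp_pos: [0.5324, 0.1932, 0.0033]
ee_rot: [0.219, 3.133, 0.0]
force: [-0.8, -0.6, -0.4]
width: 0.0461
gripper_force: 0.0
t: 5.62
tcp_pos: [0.5322, 0.1931, 0.003]
ee_rot: [0.219, 3.134, -0.0]
force: [0.3, -0.7, 0.0]
width: 0.0331
gripper_force: 28.8
```

To row units: -0.06 m is -0.96, -0.05 m is -0.8.

```bash
echo '0,0,-0.32,0,0,0,0.025 | 0,0,-0.8,0,0,0,0.025 | 0,0,-0.96,0,0,0,0.025 | 0,0,-0.8,0,0,0,0.025 | 0,0,0,0,0,0,0.025 | 0,0,0,0,0,0,0.025' | python3 steer.py
python3 - <<'E'
from plant import robot, monitor, ticket, read_camera
from h import *
np.set_printoptions(precision=4,suppress=True)
s=monitor.observe();n,_=target(16.7,28)
goto(s,(.48,-.25,.185),16.7,0,1);goto(s,np.array([.522,-.2327,.085])+.06*n,16.7,28,1)
a=[]
for nm,b in(("top",(150,160,120,90)),("scene",(207,128,160,120))):
    c=read_camera(nm)["color"];x,y,w,h=b;a.append(cv2.resize(c[y:y+h,x:x+w],(400,300),interpolation=cv2.INTER_CUBIC))
cv2.imwrite("pics/g2.png",np.hstack(a))
E
```

```text
t: 6.38
tcp_pos: [0.5315, 0.193, 0.1833]
ee_rot: [-0.219, -3.134, 0.0]
force: [-0.6, -0.1, -1.9]
width: 0.0328
gripper_force: 28.7
d tool now [-0.0106 -0.4459 -0.0016] rot tool [-0.     -0.0003 -0.431 ] d in target frame [ 0.1766 -0.4095 -0.0017]
d tool now [-0.0242 -0.4347  0.0454] rot tool [-0.1053 -0.4813 -0.4224] d in target frame [ 0.1622 -0.405  -0.0349]
```

View pics/g2.png

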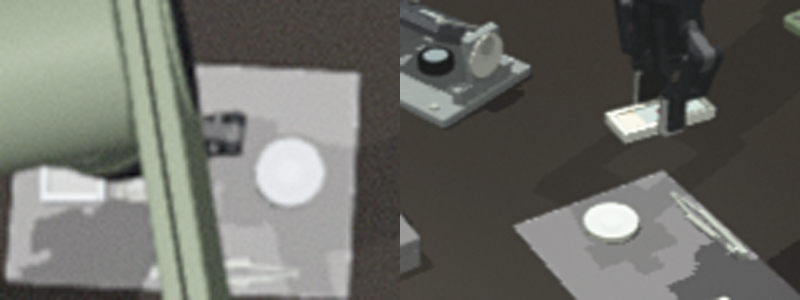

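The slide is held level between the fingers, clear of the mat and its neighbours. I'll carry it over and then turn it.

To row units: -0.062 m is -0.992, -0.0035 m is -0.056, -0.1437 rad is -0.7185.

```bash
echo '-0.056,-0.992,0,0,0,0,0.025 | -0.056,-0.992,0,0,0,0,0.025 | -0.056,-0.992,0,0,0,0,0.025 | -0.056,-0.992,0,0,0,0,0.025 | -0.056,-0.992,0,0,0,0,0.025 | -0.056,-0.992,0,0,0,0,0.025 | -0.056,-0.992,0,0,0,0,0.025 | 0,0,0,0,0,-0.7185,0.025 | 0,0,0,0,0,-0.7185,0.025 | 0,0,0,0,0,-0.7185,0.025' | python3 steer.py
echo '0,0,0,0,-0.815,0,0.025 | 0,0,0,0,-0.815,0,0.025 | 0,0,0,0,-0.815,0,0.025 | 0,0,0,0,0,0,0.025 | 0,0,0,0,0,0,0.025' | python3 steer.py
python3 - <<'E'
from plant import robot, monitor, ticket, read_camera
from h import *
np.set_printoptions(precision=4,suppress=True)
s=monitor.observe();n,_=target(16.7,28)
goto(s,np.array([.522,-.2327,.085])+.03*n,16.7,28,1);print(s["qpos"])
E
```

```text
t: 7.72
tcp_pos: [0.4945, -0.2396, 0.1806]
ee_rot: [0.462, -3.104, -0.006]
force: [-0.2, 0.2, 0.0]
width: 0.0333
gripper_force: 28.7
t: 8.35
tcp_pos: [0.5117, -0.2246, 0.194]
ee_rot: [-0.35, 2.671, 0.081]
force: [-0.2, -0.2, -0.6]
width: 0.0334
gripper_force: 28.7
d tool now [ 0.0415 -0.0109  0.0716] rot tool [-0.0135 -0.0381 -0.0279] d in target frame [ 0.0445 -0.0107  0.0698]
[-0.7907  0.0307  1.8886  0.4554  1.0354 -2.8203]
```

Joint 6 has reached its range limit. Either end may be uphill, so I'll turn the slide half round about the tool axis.

To row units: 0.185 rad is 0.925.

```bash
echo '0,0,0,0,0,0.925,0.025 | 0,0,0,0,0,0.925,0.025 | 0,0,0,0,0,0.925,0.025 | 0,0,0,0,0,0.925,0.025 | 0,0,0,0,0,0.925,0.025 | 0,0,0,0,0,0.925,0.025 | 0,0,0,0,0,0.925,0.025 | 0,0,0,0,0,0.925,0.025 | 0,0,0,0,0,0.925,0.025 | 0,0,0,0,0,0.925,0.025' | python3 steer.py
echo '0,0,0,0,0,0.925,0.025 | 0,0,0,0,0,0.925,0.025 | 0,0,0,0,0,0.925,0.025 | 0,0,0,0,0,0.925,0.025 | 0,0,0,0,0,0.925,0.025 | 0,0,0,0,0,0.925,0.025 | 0,0,0,0,0,0.725,0.025 | 0,0,0,0,0,0,0.025 | 0,0,0,0,0,0,0.025' | python3 steer.py
python3 - <<'E'
from plant import robot, monitor, ticket, read_camera
from h import *
np.set_printoptions(precision=4,suppress=True)
s=monitor.observe();n,_=target(16.7,28)
goto(s,np.array([.522,-.2327,.085])+.03*n,16.7,28,-1);print(s["qpos"],s["tcp_pos"])
E
```

```text
t: 9.6
tcp_pos: [0.5125, -0.2247, 0.1946]
ee_rot: [2.05, 2.001, 0.573]
force: [-0.7, 1.5, -0.6]
width: 0.0333
gripper_force: 28.7
t: 10.72
tcp_pos: [0.5123, -0.2246, 0.1947]
ee_rot: [-2.981, -0.448, -0.69]
force: [-0.7, 0.1, -0.8]
width: 0.0329
gripper_force: 28.7
d tool now [-0.0429  0.0091  0.0719] rot tool [0.0135 0.0364 0.0104] d in target frame [-0.0454  0.0105  0.0702]
[-0.7905  0.03    1.8882  0.457   1.035   0.2828] [ 0.5123 -0.2246  0.1947]
```

```bash
echo '0,0,0,0.0675,0.182,0.052,0.025 | -0.3632,0.0832,0.32,0,0,0,0.025 | -0.3632,0.0848,0.48,0,0,0,0.025 | 0,0,0.32,0,0,0,0.025 | 0,0,0,0,0,0,0.025 | 0,0,0,0,0,0,0.025 | 0,0,0,0,0,0,0.025' | python3 steer.py
python3 - <<'E'
from plant import robot, monitor, ticket, read_camera
from h import *
np.set_printoptions(precision=4,suppress=True)
s=monitor.observe();n,_=target(16.7,28)
goto(s,np.array([.522,-.2327,.085]),16.7,28,-1);print(s["qpos"],s["tcp_pos"],s["wrist_torque"],s["force"])
a=[]
for nm,b in(("top",(325,166,100,75)),("scene",(170,100,100,75))):
    c=read_camera(nm)["color"];x,y,w,h=b;a.append(cv2.resize(c[y:y+h,x:x+w],(400,300),interpolation=cv2.INTER_CUBIC))
i=np.hstack(a);cv2.imwrite("pics/p1.png",np.clip(i*1.4,0,255).astype(np.uint8))
E
```

```text
t: 11.6
tcp_pos: [0.5088, -0.2374, 0.1131]
ee_rot: [-2.952, -0.43, -0.739]
force: [0.5, 0.7, -0.4]
width: 0.0331
gripper_force: 28.7
d tool now [-0.0009 -0.0008  0.0314] rot tool [ 0.0025 -0.0018 -0.0013] d in target frame [-0.0009 -0.0007  0.0314]
[-0.8403  0.1636  1.9529  0.5802  0.8881  0.0994] [ 0.5088 -0.2374  0.1131] [-0.0491  0.2863 -0.0329] [ 0.4775  0.7022 -0.4049]
```

View pics/p1.png

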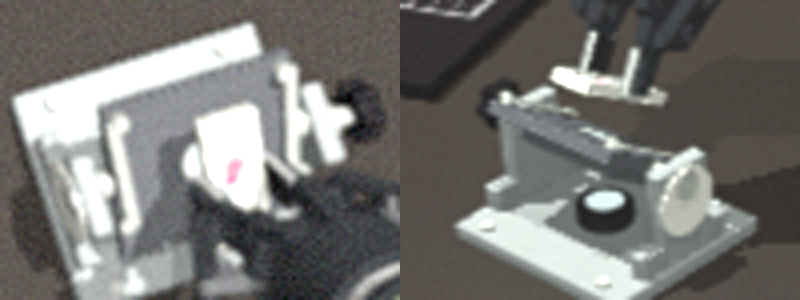

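The slide is above the plate and lines up with it. In the top crop it sits right of the window, at (232,160) against (206,160), which mostly matches the parallax expected from its 30 mm height. I'll go closer and compare again.

To row units: 0.012 m is 0.192.

```bash
echo '0,0,0.192,0,0,0,0.025 | 0,0,0.192,0,0,0,0.025 | 0,0,0,0,0,0,0.025 | 0,0,0,0,0,0,0.025 | 0,0,0,0,0,0,0.025' | python3 steer.py
python3 - <<'E'
from plant import robot, monitor, ticket, read_camera
from h import *
np.set_printoptions(precision=4,suppress=True)
s=monitor.observe()
goto(s,np.array([.522,-.2327,.085]),16.7,28,-1);print(s["wrist_torque"],s["force"])
n,y=target(16.7,28)
c=read_camera("top"); S=read_camera("scene")
# red tissue offset: pixels -> plane of slide top through TCP +10mm n
def red(c):
    i=c["color"].astype(int);m=np.clip(i[...,2]-i[...,1]-25,0,None)*(i[...,2]-i[...,0]>0)
    return m
m=red(c)[166:241,325:425];ys,xs=np.mgrid[166:241,325:425];p=np.array([(m*xs).sum(),(m*ys).sum()])/m.sum()
o,d=ray(c,p);P0=s["tcp_pos"]+.010*n;P=o+d*((P0-o)@n)/(d@n);print("tissue px",p,"rel TCP up,left",(P-P0)@np.cross(y,n),(P-P0)@y, "from window est", (P-np.array([.5234,-.2341,.085]))@np.cross(y,n),(P-np.array([.5234,-.2341,.085]))@y)
x,y_,w,h=325,166,100,75;a=[cv2.resize(c["color"][y_:y_+h,x:x+w],(400,300),interpolation=cv2.INTER_CUBIC)]
x,y_,w,h=180,100,80,60;a+=[cv2.resize(S["color"][y_:y_+h,x:x+w],(400,300),interpolation=cv2.INTER_CUBIC)]
cv2.imwrite("pics/p2.png",np.clip(np.hstack(a)*1.4,0,255).astype(np.uint8))
E
```

```text
t: 12.32
tcp_pos: [0.5191, -0.2336, 0.0907]
ee_rot: [-2.951, -0.429, -0.737]
force: [-0.7, -0.3, -0.7]
width: 0.0336
gripper_force: 28.7
d tool now [-0.     -0.      0.0065] rot tool [ 0.0008 -0.0009 -0.0028] d in target frame [ 0.     -0.      0.0065]
[-0.0925  0.2656  0.0103] [-0.733  -0.3159 -0.7011]
tissue px [378.0551 204.2604] rel TCP up,left 0.01212646045232706 -0.0002895181915755008 from window est 0.011294694140469538 0.001439365100836469
```

View pics/p2.png

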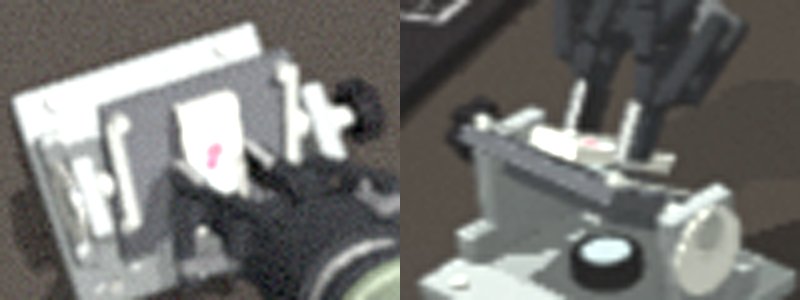

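The tissue is at montage (214,156) and the slide's uphill corners are near (178,103) and (240,93). I'll check where the uphill end lies relative to the TCP (should be 43 mm) and to the plate.

```bash
python3 - <<'E'
from plant import robot, monitor, ticket, read_camera
from h import *
np.set_printoptions(precision=4,suppress=True)
s=monitor.observe();c=read_camera("top");W=np.array([.5234,-.2341,.085])
n,y=target(16.7,28);u=np.cross(y,n)
f=lambda a,b:(325+a/4-.5,166+b/4-.5)
for th in (24,28):
  n,y=target(16.7,th);u=np.cross(y,n);P0=s["tcp_pos"]+.010*n
  for nm,p in(("l",f(178,103)),("r",f(240,93)),("tis",(378.06,204.26))):
    o,d=ray(c,p);P=o+d*((P0-o)@n)/(d@n);print(th,nm,[(P-P0)@u,(P-P0)@y],"vs window",[(P-W)@u,(P-W)@y])
  for nm,p in(("pl ul",(100,106)),("pl ur",(288,50))):
    o,d=ray(c,f(*p));P=o+d*((W-o)@n)/(d@n);print(nm,[(P-W)@u,(P-W)@y])
# height of slide above plate in scene / red triangulation
S=read_camera("scene");i=S["color"].astype(int)[100:160,180:260];m=np.clip(i[...,2]-i[...,1]-20,0,None)*(i[...,2]-i[...,0]>0)*(np.mgrid[:60,:80][0]<35)
ys,xs=np.mgrid[100:160,180:260];q=[(m*xs).sum()/m.sum(),(m*ys).sum()/m.sum()];print(q,tri(c,(378.06,204.26),S,q))
E
```

```text
24 l [np.float64(0.05060922671245385), np.float64(0.015521995694166707)] vs window [np.float64(0.04931812017873088), np.float64(0.017194317031549337)]
24 r [np.float64(0.0447780402840485), np.float64(-0.02265090629894424)] vs window [np.float64(0.043486933750325536), np.float64(-0.02097858496156161)]
24 tis [np.float64(0.011040448534802932), np.float64(-0.0005126734848861367)] vs window [np.float64(0.009749342001079967), np.float64(0.0011596478524964935)]
pl ul [np.float64(0.05525822287271916), np.float64(0.058290251697164196)]
pl ur [np.float64(0.05348536755618892), np.float64(-0.061996733436264224)]
28 l [np.float64(0.053043591048601735), np.float64(0.01688952329611461)] vs window [np.float64(0.05224517219597668), np.float64(0.018561844633497238)]
28 r [np.float64(0.0470384232612201), np.float64(-0.021283087196231735)] vs window [np.float64(0.046240004408595034), np.float64(-0.019610765858849105)]
28 tis [np.float64(0.012169233475921182), np.float64(-0.00018931541778028374)] vs window [np.float64(0.011370814623296121), np.float64(0.0014830059196023469)]
pl ul [np.float64(0.05707290315703986), np.float64(0.05953923866654764)]
pl ur [np.float64(0.05525050477383841), np.float64(-0.060217585222012926)]
[np.float64(217.5), np.float64(128.0)] (array([ 0.5249, -0.2325,  0.104 ]), np.float64(0.0002575635430547114))
```

```bash
python3 - <<'E'
from plant import robot, monitor, ticket, read_camera
from h import *
c=read_camera("top")
for z,im,b in((.013,"top0",(190,182,32,48)),):
    x,y,w,h=b;i=cv2.imread(f"pics/{im}.png").astype(int)[y:y+h,x:x+w];m=np.clip(i[...,2]-i[...,1]-25,0,None)*(i[...,2]-i[...,0]>0)
    ys,xs=np.mgrid[y:y+h,x:x+w];p=[(m*xs).sum()/m.sum(),(m*ys).sum()/m.sum()];P=onz(c,p,z)
    u=np.array([np.cos(np.radians(-8)),np.sin(np.radians(-8)),0]);print(p,P,(P-np.array([.5331,.1941,.013]))@u)
E
```

```text
[np.float64(204.95262267343486), np.float64(208.52115059221657)] [0.52471378 0.19453349 0.013     ] -0.008364937374171669
```

```bash
python3 - <<'E'
from plant import robot, monitor, ticket, read_camera
from h import *
np.set_printoptions(precision=4,suppress=True)
s=monitor.observe();c=read_camera("top");W=np.array([.5234,-.2341,.085])
x0,y0=362,184;K=8;g=cv2.cvtColor(c["color"],cv2.COLOR_BGR2GRAY)[y0:y0+28,x0:x0+30]
G=cv2.resize(g,None,fx=K,fy=K,interpolation=cv2.INTER_CUBIC);print(g[::2,::1])
m=(G>130).astype(np.uint8)
cs,_=cv2.findContours(m,cv2.RETR_EXTERNAL,cv2.CHAIN_APPROX_NONE);k=max(cs,key=cv2.contourArea)[:,0]
print(cv2.approxPolyDP(k,10,True)[:,0]/K+[x0-.5,y0-.5])
f=lambda p:np.array(p)/K+[x0-.5,y0-.5]
n,y=target(16.7,26);u=np.cross(y,n);P0=s["tcp_pos"]+.010*n
for q in cv2.approxPolyDP(k,10,True)[:,0]:
    o,d=ray(c,f(q));P=o+d*((P0-o)@n)/(d@n);print(f(q),(P-P0)@u*1e3,(P-P0)@y*1e3)
E
```

```text
[[185 187 186 189 186 186 189 189 185 180 167 158 141 120 113 103  95  99
  107 103 103 104 105 106 105 103 106 104 110 106]
 [186 188 187 179 168 152 139 124 113 104 101 107 101 106 102 106 100 105
  106 102 101 105 105 110 101 102 107 102 105 103]
 [130 122 113 101 102 108 101 106 108 105 103 107 102 102 102 105 114 125
  137 145 133 115 106 105 102 105 104 103 104 105]
 [102 100 106 106 105 105 104  98 104 110 125 131 144 154 170 182 190 198
  200 206 214 186 137 104 109 102 108 105 108 103]
 [105 106 105 108 104 103 112 143 166 184 195 193 207 218 215 217 223 225
  213 198 222 223 172 112 100 105 106 105 102 103]
 [107 106 105 107 102  84  94 152 208 225 220 219 211 222 227 226 224 227
  223 203 220 225 176 115 104 108 105 104 106 105]
 [104 105 106 104  97  77  76 117 183 217 222 222 225 224 229 229 229 228
  224 206 196 213 184 129 104  99 104 104 104 107]
 [101 107 108 106  90  77  77  84 153 219 230 227 223 225 224 226 225 224
  227 214 193 214 204 150 106 101 103 109 104 106]
 [107 108 107 109 104  87  76  88 148 219 230 227 228 227 226 223 222 223
  223 217 199 219 221 169 
[... 690 characters left out ...]
[369.    206.5  ]
 [373.25  210.375]
 [386.125 211.375]
 [386.    201.75 ]
 [391.375 206.125]
 [391.375 204.   ]
 [385.5   199.75 ]
 [382.75  188.25 ]]
[369.125 191.375] 51.39035869821726 15.857079828070649
[370.875 205.5  ] 14.254182110912724 17.50306743729017
[369.  206.5] 13.205725632270857 22.461391737386016
[373.25  210.375] -0.2712163486985775 13.770046598272966
[386.125 211.375] -13.53255151349723 -17.396744265360162
[386.   201.75] 11.619932431350048 -20.795826277502787
[391.375 206.125] -4.136859465993583 -32.346435942386
[391.375 204.   ] 1.3992322734671114 -33.13651021079524
[385.5  199.75] 17.16987557953178 -20.33733678373762
[382.75 188.25] 48.516766350771704 -18.040618961111978
```

The slide reads about 3 mm uphill of the window, with no clear yaw error. I'll shift it 3 mm downhill and feel for the plate in small steps.

The rows are not in the units I measure in: shifts go in shares of 62.5 mm and turns go in units of 0.2 rad. I convert before sending: -0.003 m is -0.048, 0.002 m is 0.032.

```bash
cat > f.py <<'E'
from plant import robot, monitor, ticket, read_camera
from h import *
np.set_printoptions(precision=3,suppress=True)
s=monitor.observe();R=Ro.from_rotvec(s["ee_rot"])
F=[];M=[]
for _ in range(3):
    F.append(R.inv().apply(s["force"]));M.append(R.inv().apply(s["wrist_torque"]));read_camera("top");s=monitor.observe()
print("F tool",np.mean(F,0),"M tool",np.mean(M,0))
E
echo '-0.048,0,0,0,0,0,0.025 | 0,0,0.032,0,0,0,0.025 | 0,0,0,0,0,0,0.025 | 0,0,0,0,0,0,0.025' | python3 steer.py | sed -n 1,4p;python3 f.py
for i in 1; do echo '0,0,0.016,0,0,0,0.025 | 0,0,0,0,0,0,0.025' | python3 steer.py | sed -n 2,4p;python3 f.py; done
echo '0,0,0.016,0,0,0,0.025 | 0,0,0,0,0,0,0.025' | python3 steer.py | sed -n 2,4p;python3 f.py
```

```text
t: 13.12
tcp_pos: [0.5173, -0.2339, 0.0874]
ee_rot: [-2.95, -0.428, -0.737]
force: [-0.7, -0.1, -1.0]
F tool [-0.473 -0.105  0.619] M tool [ 0.007 -0.301 -0.029]
tcp_pos: [0.5178, -0.2337, 0.0865]
ee_rot: [-2.95, -0.429, -0.736]
force: [1.5, -0.0, -0.9]
F tool [0.128 0.095 0.557] M tool [-0.011 -0.251  0.009]
tcp_pos: [0.5183, -0.2338, 0.0858]
ee_rot: [-2.951, -0.429, -0.737]
force: [-2.2, 0.4, 1.2]
F tool [-0.853 -0.579 -1.815] M tool [ 0.08  -0.289  0.002]
```

To row units: 0.001 m is 0.016.

```bash
echo '0,0,0.016,0,0,0,0.025 | 0,0,0,0,0,0,0.025 | 0,0,0,0,0,0,0.025' | python3 steer.py | sed -n 2,4p;python3 f.py;echo '0,0,0.0112,0,0,0,0.025 | 0,0,0,0,0,0,0.025 | 0,0,0,0,0,0,0.025' | python3 steer.py | sed -n 2,4p;python3 f.py
```

```text
tcp_pos: [0.5186, -0.2337, 0.0849]
ee_rot: [-2.951, -0.428, -0.737]
force: [-4.2, -1.3, 3.2]
F tool [-2.369 -0.536 -5.185] M tool [ 0.111 -0.365 -0.013]
tcp_pos: [0.5189, -0.2336, 0.0841]
ee_rot: [-2.951, -0.428, -0.736]
force: [-4.7, -1.1, 3.1]
F tool [-3.047 -0.433 -4.748] M tool [ 0.02  -0.475  0.004]
```

To row units: 0.02 rad is 0.1.

```bash
echo '0,0,0,0,0.1,0,0.025 | 0,0,0,0,0,0,0.025 | 0,0,0,0,0,0,0.025' | python3 steer.py | sed -n 2,4p;python3 f.py;echo '0,0,0,0,-0.2,0,0.025 | 0,0,0,0,0,0,0.025 | 0,0,0,0,0,0,0.025' | python3 steer.py | sed -n 2,4p;python3 f.py
```

```text
tcp_pos: [0.5189, -0.2332, 0.0839]
ee_rot: [-2.94, -0.427, -0.765]
force: [-1.6, -0.6, 0.7]
F tool [-1.316 -0.059 -1.437] M tool [ 0.023 -0.306  0.006]
tcp_pos: [0.5194, -0.2336, 0.0846]
ee_rot: [-2.96, -0.43, -0.71]
force: [-1.5, -0.6, 2.3]
F tool [ 0.303 -0.003 -3.018] M tool [ 0.074 -0.007 -0.021]
```

```bash
cat >> f.py <<'E'
R=R.as_matrix();P=s["tcp_pos"];n,_=target(16.7,28)
print("tilt",round(np.degrees(np.arcsin(np.hypot(*R[:2,2]))),2),"h",round((P-np.array([.522,-.2327,.085]))@n*1e3,2),"yaw",round(np.degrees(np.arctan2(R[1,2],R[0,2])),1),"y-tilt",round(R[2,1],4))
E
echo '0,0,-0.096,0,0,0,0.025 | 0,0,0,0,0,0,0.025 | 0,0,0,0,0,0,0.025' | python3 steer.py |sed -n 1,2p;python3 f.py
echo '0,0,0,0,0.4,0,0.025 | 0,0,0.032,0,0,0,0.025 | 0,0,0,0,0,0,0.025' | python3 steer.py |sed -n 1p;python3 f.py
echo '0,0,0.016,0,0,0,0.025 | 0,0,0,0,0,0,0.025' | python3 steer.py |sed -n 1p;python3 f.py
echo '0,0,0.0112,0,0,0,0.025 | 0,0,0,0,0,0,0.025' | python3 steer.py |sed -n 1p;python3 f.py
```

```text
t: 16.55
tcp_pos: [0.5161, -0.234, 0.0892]
F tool [-0.073 -0.102  0.363] M tool [ 0.002 -0.253 -0.016]
tilt 26.88 h 6.48 yaw 16.7 y-tilt -0.0014
t: 17.08
F tool [-0.005 -0.241  0.33 ] M tool [-0.001 -0.281  0.012]
tilt 31.42 h 4.8 yaw 16.6 y-tilt -0.0013
t: 17.48
F tool [-0.778  0.327  0.28 ] M tool [-0.001 -0.282 -0.016]
tilt 31.48 h 3.7 yaw 16.6 y-tilt -0.0008
t: 17.88
F tool [-0.512 -0.149  0.162] M tool [-0.038 -0.288  0.001]
tilt 31.48 h 3.0 yaw 16.6 y-tilt -0.0011
```

```bash
for i in 1; do echo '0,0,0.0096,0,0,0,0.025 | 0,0,0,0,0,0,0.025' | python3 steer.py |sed -n 1p;python3 f.py; done
echo '0,0,0.0096,0,0,0,0.025 | 0,0,0,0,0,0,0.025' | python3 steer.py |sed -n 1p;python3 f.py
echo '0,0,0.0096,0,0,0,0.025 | 0,0,0,0,0,0,0.025' | python3 steer.py |sed -n 1p;python3 f.py
```

```text
t: 18.27
F tool [-0.305 -0.055  0.529] M tool [-0.015 -0.296  0.006]
tilt 31.48 h 2.38 yaw 16.6 y-tilt -0.001
t: 18.68
F tool [-0.455 -0.101 -0.673] M tool [-0.012 -0.334 -0.009]
tilt 31.48 h 1.86 yaw 16.6 y-tilt -0.0008
t: 19.08
F tool [ 0.202 -0.578 -3.748] M tool [ 0.133 -0.397  0.024]
tilt 31.49 h 1.37 yaw 16.6 y-tilt -0.0008
```

To row units: 0.001 m is 0.016, -0.004 m is -0.064, -0.1 rad is -0.5.

```bash
echo '0,0,-0.064,0,0,0,0.025 | 0,0,0,0,-0.5,0,0.025 | 0,0,0,0,0,0,0.025 | 0,0,0.016,0,0,0,0.025 | 0,0,0,0,0,0,0.025' | python3 steer.py |sed -n 1p;python3 f.py
echo '0,0,0.0112,0,0,0,0.025 | 0,0,0,0,0,0,0.025' | python3 steer.py |sed -n 1p;python3 f.py
echo '0,0,0.0096,0,0,0,0.025 | 0,0,0,0,0,0,0.025' | python3 steer.py |sed -n 1p;python3 f.py
echo '0,0,0.0096,0,0,0,0.025 | 0,0,0,0,0,0,0.025' | python3 steer.py |sed -n 1p;python3 f.py
```

```text
t: 19.85
F tool [-0.224  0.02   0.712] M tool [-0.015 -0.26   0.035]
tilt 25.75 h 4.0 yaw 16.8 y-tilt -0.0025
t: 20.25
F tool [-0.293 -0.066  0.755] M tool [-0.013 -0.24   0.022]
tilt 25.75 h 3.51 yaw 16.7 y-tilt -0.0011
t: 20.65
F tool [-0.188 -0.246 -0.1  ] M tool [-0.022 -0.235 -0.016]
tilt 25.75 h 2.9 yaw 16.7 y-tilt -0.0009
t: 21.05
F tool [-0.282 -0.207  0.111] M tool [ 0.002 -0.187 -0.027]
tilt 25.75 h 2.36 yaw 16.6 y-tilt -0.0008
```

To row units: 0.0006 m is 0.0096.

```bash
echo '0,0,0.0096,0,0,0,0.025 | 0,0,0,0,0,0,0.025' | python3 steer.py |sed -n 1p;python3 f.py
echo '0,0,0.0096,0,0,0,0.025 | 0,0,0,0,0,0,0.025' | python3 steer.py |sed -n 1p;python3 f.py
```

```text
t: 21.45
F tool [-1.975 -0.51  -3.213] M tool [ 0.105 -0.246 -0.031]
tilt 25.75 h 1.85 yaw 16.6 y-tilt -0.0008
t: 21.85
F tool [-1.81  -0.737 -5.37 ] M tool [ 0.158 -0.283 -0.03 ]
tilt 25.75 h 1.21 yaw 16.6 y-tilt -0.0008
```

To row units: -0.003 m is -0.048, 0.002 m is 0.032, 0.052 rad is 0.26.

```bash
echo '0,0,-0.048,0,0,0,0.025 | 0,0,0,0,0.26,0,0.025 | 0,0,0.032,0,0,0,0.025 | 0,0,0,0,0,0,0.025' | python3 steer.py |sed -n 1p;python3 f.py
python3 - <<'E'
from plant import robot, monitor, ticket, read_camera
from h import *
s=monitor.observe();goto(s,(.522,-.2327,.085),16.7,28.7,-1)
c=read_camera("top");W=np.array([.5234,-.2341,.085]);n,y=target(16.7,28.7);u=np.cross(y,n)
i=c["color"].astype(int);m=(np.clip(i[...,2]-i[...,1]-25,0,None)*(i[...,2]-i[...,0]>0))[190:215,368:388];ys,xs=np.mgrid[190:215,368:388];p=[(m*xs).sum()/m.sum(),(m*ys).sum()/m.sum()]
o,d=ray(c,p);P0=W+.0115*n;P=o+d*((P0-o)@n)/(d@n);print("tissue vs window",(P-W)@u,(P-W)@y)
E
```

```text
t: 22.5
F tool [-0.436  0.096  0.607] M tool [ 0.021 -0.275 -0.01 ]
tilt 28.68 h 2.07 yaw 16.7 y-tilt -0.0015
d tool now [2.59792506e-03 9.00816022e-05 2.10511370e-03] rot tool [ 0.00064418 -0.00036833 -0.00249777] d in target frame [2.59846546e-03 9.79270355e-05 2.10409614e-03]
tissue vs window 0.007905224674962035 0.0011656407212175621
```

Camera check: the slide centre is within about 1 mm of the window centre. Now the final flush contact at 28.7°.

To row units: 0.0015 m is 0.024.

```bash
echo '0,0,0.024,0,0,0,0.025 | 0,0,0,0,0,0,0.025' | python3 steer.py |sed -n 1p;python3 f.py
echo '0,0,0.008,0,0,0,0.025 | 0,0,0,0,0,0,0.025' | python3 steer.py |sed -n 1p;python3 f.py
echo '0,0,0.008,0,0,0,0.025 | 0,0,0,0,0,0,0.025' | python3 steer.py |sed -n 1p;python3 f.py
```

```text
t: 22.95
F tool [-0.119 -0.126  0.799] M tool [-0.008 -0.298 -0.026]
tilt 28.72 h 0.59 yaw 16.7 y-tilt -0.0011
t: 23.35
F tool [-0.169 -0.059 -0.13 ] M tool [ 0.043 -0.323 -0.008]
tilt 28.74 h 0.16 yaw 16.6 y-tilt -0.0008
t: 23.75
F tool [-1.279 -1.377 -7.374] M tool [ 0.281 -0.5    0.045]
tilt 28.73 h -0.02 yaw 16.6 y-tilt -0.0008
```

```bash
echo '0,0,-0.016,0,0,0,0.025 | 0,0,0,0.06,0,0,0.025 | 0,0,0.0096,0,0,0,0.025 | 0,0,0,0,0,0,0.025' | python3 steer.py |sed -n 1p;python3 f.py
echo '0,0,0.0048,0,0,0,0.025 | 0,0,0,0,0,0,0.025' | python3 steer.py |sed -n 1p;python3 f.py
```

```text
t: 24.4
F tool [-0.852 -0.988 -4.548] M tool [ 0.094 -0.517  0.028]
tilt 28.74 h 0.14 yaw 18.1 y-tilt -0.0113
t: 24.8
F tool [-1.969 -1.985 -8.218] M tool [ 0.186 -0.639  0.035]
tilt 28.73 h 0.1 yaw 18.0 y-tilt -0.011
```

```bash
echo '0,0,-0.016,0,0,0,0.025 | 0,0,0,-0.035,-0.045,0,0.025 | 0,0,0.0128,0,0,0,0.025 | 0,0,0,0,0,0,0.025' | python3 steer.py |sed -n 1p;python3 f.py
echo '0,0,0.0032,0,0,0,0.025 | 0,0,0,0,0,0,0.025' | python3 steer.py |sed -n 1p;python3 f.py
```

```text
t: 25.45
F tool [-1.526 -1.962 -5.887] M tool [ 0.19  -0.432  0.018]
tilt 28.21 h 0.04 yaw 17.3 y-tilt -0.0053
t: 25.85
F tool [-1.872 -2.873 -8.537] M tool [ 0.294 -0.496 -0.013]
tilt 28.22 h 0.03 yaw 17.3 y-tilt -0.0055
```

To row units: -0.0002 m is -0.0032.

```bash
echo '0,0,-0.0032,0,0,0,0.025 | 0,0,0,0,0,0,0.025 | 0,0,0,0,0,0,0.025 | 0,0,0,0,0,0,0.025 | 0,0,0,0,0,0,0.025 | 0,0,0,0,0,0,0.025' | python3 steer.py;python3 f.py
python3 - <<'E'
from plant import robot, monitor, ticket, read_camera
from h import *
a=[]
for nm,b in(("top",(325,166,100,75)),("scene",(180,100,80,60))):
    c=read_camera(nm)["color"];x,y,w,h=b;a.append(cv2.resize(c[y:y+h,x:x+w],(400,300),interpolation=cv2.INTER_CUBIC))
cv2.imwrite("pics/end.png",np.clip(np.hstack(a)*1.4,0,255).astype(np.uint8))
E
```

```text
t: 26.75
tcp_pos: [0.5195, -0.2331, 0.0837]
ee_rot: [-2.944, -0.43, -0.739]
force: [-6.2, 0.9, 5.8]
width: 0.0333
gripper_force: 31.2
F tool [-1.594 -2.341 -7.197] M tool [ 0.287 -0.451  0.021]
tilt 28.22 h 0.04 yaw 17.3 y-tilt -0.0056
```

View pics/end.png

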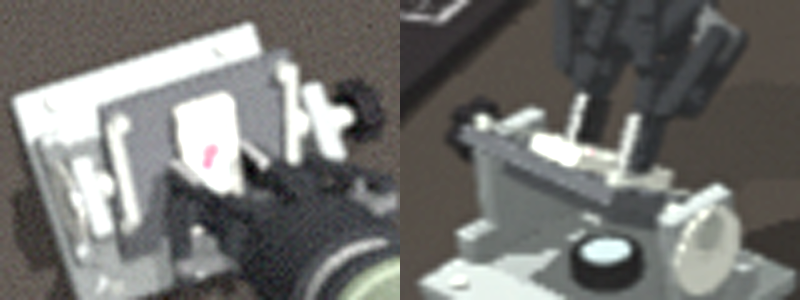

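The slide lies on the plate over the window, with the pads gripping it. The far-end corners are at about (178,103) and (238,93). Before handing in I'll check its yaw against the plate.

```bash
python3 - <<'E'
from plant import robot, monitor, ticket, read_camera
from h import *
np.set_printoptions(precision=2,suppress=True)
c=read_camera("top");W=np.array([.5234,-.2341,.085]);n,y=target(16.7,28.3);u=np.cross(y,n);s=monitor.observe()
g=cv2.cvtColor(c["color"],cv2.COLOR_BGR2GRAY).astype(float)
def loc(p,off=.010):
    o,d=ray(c,p);P0=W+off*n;P=o+d*((P0-o)@n)/(d@n);return np.array([(P-W)@u,(P-W)@y])*1e3
def cross(v,th):  # first upward crossing
    k=np.where((v[:-1]<th)&(v[1:]>=th))[0];return None if len(k)==0 else k[0]+(th-v[k[0]])/(v[k[0]+1]-v[k[0]])
def fit(name,pts,th,off=.010):
    q=np.array([loc(p,off) for p in pts]);
    print(name,"mean",q.mean(0));return q
th=160
L=[(366+cross(g[r,366:376],th),r) for r in range(193,203)]
Rr=[(390-cross(g[r,375:391][::-1],th),r) for r in range(191,200)]
U=[(k,184+cross(g[184:198,k],th)) for k in range(371,382)]
for nm,p,ax in(("left",L,0),("right",Rr,0),("up",U,1)):
    q=fit(nm,p,th);k=np.polyfit(q[:,ax],q[:,1-ax],1)[0];print("angle deg",np.degrees(np.arctan(k))*(1 if ax==0 else -1))
# plate uphill edge: dark plate vs bright base
E=[]
for k in range(353,386,2):
    v=g[176:200,k]; j=np.where((v[:-1]>150)&(v[1:]<=150))[0]
    if len(j): j=j[0];E.append((k,176+j+(v[j]-150)/(v[j]-v[j+1])))
q=fit("plate up",E,0,0.);print(np.degrees(-np.arctan(np.polyfit(q[:,1],q[:,0],1)[0])))
E
```

```text
left mean [32.58 18.28]
angle deg -1.2624971879745317
right mean [ 27.26 -17.89]
angle deg -1.4991413909582825
up mean [46.58 -1.51]
angle deg -2.727944323558131
plate up mean [58.48  9.84]
0.12618326977854824
```

Yaw is within about 2° of the plate and the slide is centred. The push is a steady 7–8 N and the grip 31 N.

```bash
python3 -c "
from plant import robot, monitor, ticket, read_camera
print(ticket.hand_in())"
```

```text
the job is handed in; nothing more can be done
None
```

I handed the job in with the slide still gripped at about 31 N, lying flush over the window and within about 1 mm of its centre. It rests glass side up with its long side up the slope and its label end downhill, yawed about 2° off the plate, under a steady push of about 7–8 N.

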